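Lever open the large sample box

TASK

Two hinged metal-lidded vial boxes stand shut on the lab bench. Pick up the flat-bladed opening tool, slip its blade under the lip of the LARGER box's lid and lever the lid up until it stands at least half-way to upright (45 degrees or more); do not touch the lid with the gripper itself. Then lay the tool back down on the bench top and let go of it, leaving the small box shut.

Things in the scene. Friction and masses are not known exactly. Their poses are not given: they have to be found in the camera images.
- opener_center (a point): Handle centre of the flat-bladed tool lying on the bench: black bar 90 mm long (own x), 16 wide (y), 24 high (z up), so 12 mm above the bench. A steel blade 22 mm wide (y), 2.5 thick, sticks out at mid-height of the front end; its tip is 105 mm from this point along +x, the last 50 mm bare. 70 g. Another loose tool has the same handle but a round rod with a ball end: not wanted.
- large_box_lip (a point): Larger box (110 mm deep, 150 wide, 67 high, fixed): middle of the shut lid's lower front edge, 60 mm above the bench; stays there when the lid moves. x level, front to hinge; y along the lip; z up. Along the whole front is a gap 44-60 mm above the bench, 18 mm deep (+x), between lip and a ledge reaching as far forward. Hinge axis along y, 110 mm behind this point, at 60 mm height.
- large_box_lid (a joint): Opening angle of the larger box's flat aluminium lid (7 mm thick, 90 g), rad: 0 shut, grows as the lip swings up and back about the rear hinge, stop at 1.9. Stiff friction hinge (0.1 N m): it stays wherever it is left; lifting it near the lip takes about 1.5 N.
- small_box_lid (a joint): Opening angle of the lid of the smaller box (80 mm deep, 95 mm wide, otherwise alike), rad: 0 shut. To be left shut.
There are look-alikes about, which are no part of the job. What is shaped like the part that bears opener_center but red is not meant.

How it is judged:
By the outcome, as a careful person would: the job done as asked, in the order asked, and still so for the second after the job is handed in, with the robot touching nothing.
It also fails if it takes over 64 s, if anything falls off the work surface, if the arm or the gripper's body presses on something with over 40 N, if the wrist force passes 120 N, or if a joint passes its speed limit or range.

ROBOT

A 6-joint arm with a two-finger parallel gripper is mounted at the origin on the work surface. World frame = base frame: x ahead of the robot, y to its left, z up, the work surface at z = 0. Lengths are in m, angles in rad, forces in N, time in s.
With the tool pointing down it reaches from about 0.3 to 0.875 m from the base axis. Payload 6.4 kg.
Tool frame: the origin (TCP) lies between the finger pads; the fingertips stand 25 mm ahead of it and the grasp point (between the pads) lies 6 mm ahead of it; z points along the fingers, y is the line along which they close (so a half turn about z gives the same grasp; the last joint's range is limited). The gripper opens to 85 mm and grips with 20 to 120 N. Pads are 22 mm wide; open, the fingers measure 114 mm over their backs; the gripper's body (76 mm by 85 mm) begins 54 mm behind the grasp point. The pads swing forward as they close: fully open they stand 13 mm farther back than shut.
Start: joints at [-0.206, 0.181, 1.607, -0, 1.354, -0.206], TCP at [0.575, 0, 0.227] pointing down, gripper open.
Joint ranges: [-2.99, 2.99], [-0.89, 2.07], [0.3, 2.58], [-1.14, 4.28], [0, 2.63], [-3.12, 3.12]. Speed limits (rad/s): [2.57, 2.57, 3.01, 3.14, 3.14, 3.14].

INTERFACE

Orientations are given as a unit quaternion [w, x, y, z].
In Python, from bench import ctrl gives the robot as it stands.
- The arm moves only by the tool servo_tool, never from a script. Its argument "series" is text: rows parted by semicolons, each of 7 numbers parted by spaces: the gripper command: -1 is fully open, 1 is shut, values between are in proportion, then the shift along the tool's x, y, z in m, then the turn, a rotation vector about the tool's x, y, z in degrees. A call has 1 to 12 rows; each row is the pose to reach, as a shift and turn from the pose commanded when the call began, along the tool's axes at that moment; what a row does not reach only later rows make up. A row lasts 1/12 s, in which the tool goes at most 41.7 mm and 7.16 degrees, less where a joint would pass 70% of its speed; a pose out of reach is approached as far as the arm can. A call with a gripper value outside its range is refused whole. The fingers move at their own pace and stop on an object; the grip force is fixed at half the most. Time passes only in rows, so rows that repeat a pose let the fingers close. It gives the time, the measured TCP pose, the force, the opening and the grip force at its end, in the units of the state.
- ctrl.get_obs(): the state, without advancing time (a new reading comes with each control period).
- ctrl.camera(name): name is "scene" or "side" or "wrist"; returns a dict with "img" (420x560x3 uint8, red, green, blue), "z_map" (420x560 float32, m along the optical axis (not along the pixel's ray), 0 where there is no reading), "fovy" (degrees; the focal length in pixels is half the picture's height over the tangent of half this angle, whatever the lens; pixels are square), "cx", "cy" (the principal point, pixels), "extrinsics" (4x4, takes a point from camera to world coordinates); the wrist camera has in their place "T_tool_cam" (4x4, takes a point from camera to tool coordinates, whose origin is the TCP and whose axes are the flange's). Camera axes: x right, y down, z forward; pixel columns grow to the right and rows downward; lengths in m; the calibration is good to about 2 mm. A picture is of the moment at which its call begins: read the wrist's pose just before it.
- ctrl.hand_in(): hands the job in; it is judged then, once.
The state is a dict: "time_s": time; "q": joint angles; "dq": joint speeds; "joint_efforts": joint torques, N m; "eef_pos": TCP position; "eef_rot": TCP orientation; "wrist_force": force on the tool from outside, world axes, zero at the start; "torque": the same for the moment, N m; "opening": opening from 0.0 (shut) to 1.0 (fully open); "grasp_force": force on a finger pad.
Only numpy, scipy, OpenCV 4.12 (cv2) and the standard library are available. Lean on these libraries where they do the work, as an engineer would, in place of code of your own. Each camera call takes 0.05 s, during which the arm holds its last target. There are 200 camera calls.

## Working session

There is one attempt and no reset: what is moved stays moved. The work goes in short steps, Python scripts to look and compute and a tool call to move; the robot and the scene stay as the last step left them, time stands still between calls to the robot, and variables do not carry over. Pictures are saved under pics/ and viewed, at most 10 in all, crops included, and the job is handed in when it is done.

Besides the shell and the picture viewer there is one more tool, called after "Request:" by a JSON object that holds its "fn" and its "kwargs". servo_tool: Moves the arm, as the interface text tells. Its arguments: {"type":"object","properties":{"series":{"type":"string"}},"required":["series"]}

```bash
mkdir -p pics; cat > h.py <<'E'
import numpy as np,cv2
from bench import ctrl
def cam(n):
    o=ctrl.get_obs(); c=ctrl.camera(n)
    if n=="wrist":
        from scipy.spatial.transform import Rotation as R
        w,x,y,z=o["eef_rot"]; T=np.eye(4); T[:3,:3]=R.from_quat([x,y,z,w]).as_matrix(); T[:3,3]=o["eef_pos"]
        c["extrinsics"]=T@c["T_tool_cam"]
    h=c["img"].shape[0]; c["f"]=h/2/np.tan(np.radians(c["fovy"])/2); return c
def pts(c):
    z=c["z_map"]; v,u=np.mgrid[:z.shape[0],:z.shape[1]]
    P=np.stack([(u-c["cx"])/c["f"]*z,(v-c["cy"])/c["f"]*z,z,np.ones_like(z)],-1)
    return (P@c["extrinsics"].T)[...,:3]
def ray(c,u,v,h):
    d=c["extrinsics"][:3,:3]@np.array([(u-c["cx"])/c["f"],(v-c["cy"])/c["f"],1]); o=c["extrinsics"][:3,3]
    return o+d*(h-o[2])/d[2]
def save(c,n): cv2.imwrite("pics/"+n+".png",c["img"][...,::-1])
E
python3 - <<'E'
from h import *
import pickle
a=cam("scene");b=cam("side")
pickle.dump((a,b),open("v0.pkl","wb"))
cv2.imwrite("pics/a.png",a["img"][...,::-1]);cv2.imwrite("pics/b.png",b["img"][...,::-1])
for c in(a,b): print(c["extrinsics"].round(3),c["fovy"])
print(ctrl.get_obs())
E
```

```text
[[-0.401  0.791 -0.462  1.184]
 [ 0.916  0.354 -0.189  0.144]
 [ 0.014 -0.499 -0.867  1.216]
 [ 0.     0.     0.     1.   ]] 46.49180502963339
[[ 0.982 -0.081  0.173  0.351]
 [-0.19  -0.502  0.844 -1.031]
 [ 0.018 -0.861 -0.508  0.628]
 [ 0.     0.     0.     1.   ]] 56.10822901551133
{'time_s': 0.1, 'q': array([-2.06304431e-01,  1.81481147e-01,  1.60787975e+00, -1.38761354e-05,
        1.35378599e+00, -2.06336432e-01]), 'dq': array([-0.00057259, -0.00112752, -0.00314242,  0.00132652,  0.00058659,
       -0.00066469]), 'joint_efforts': array([-2.02498759e-04, -4.45872438e+01, -3.52238703e+01, -4.27332343e-04,
        4.16999465e-03,  3.20961749e-05]), 'eef_pos': array([5.74514488e-01, 1.12098712e-04, 2.26679801e-01]), 'eef_rot': array([-6.46712688e-04,  7.07094194e-01,  7.07118941e-01, -4.30947513e-04]), 'wrist_force': array([-0.47163246,  0.14616132,  0.1645766 ]), 'torque': array([-0.04575616,  0.01496509,  0.00989092]), 'grasp_force': 0.0, 'opening': 1.00207062568826}
```

View pics/a.png

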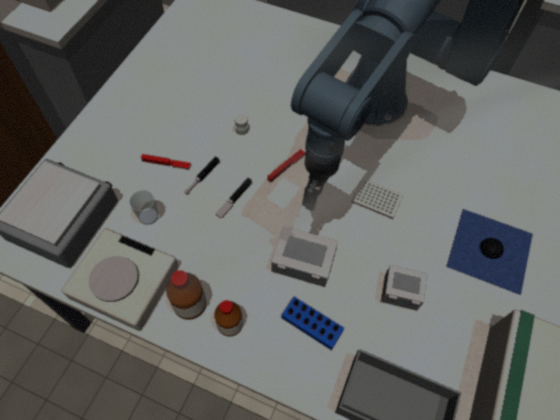

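View pics/b.png

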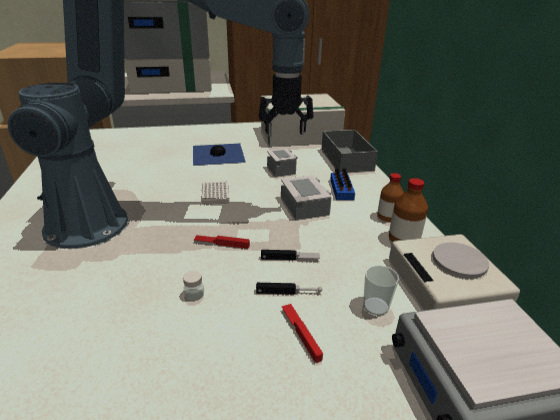

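```bash
python3 - <<'E'
from h import *
import pickle
a,b=pickle.load(open("v0.pkl","rb"))
def cr(c,u,v,w,h): return cv2.resize(c["img"][v:v+h,u:u+w,::-1],(400,300),interpolation=cv2.INTER_CUBIC)
im=np.vstack([np.hstack([cr(a,180,140,80,60+20),cr(b,245,235,88,66)]),np.hstack([cr(a,260,215,96,72),cr(b,262,145,100,75)])])
cv2.imwrite("pics/c.png",im)
# handles
for n,c in(("a",a),("b",b)):
    P=pts(c); i=c["img"].astype(int)
    m=((i.max(2)<60)&(c["z_map"]>0)&(P[...,2]>0.008)&(P[...,2]<.04)&(P[...,0]>.3)).astype(np.uint8)
    k,l,s,ce=cv2.connectedComponentsWithStats(m)
    for j in range(1,k):
        if s[j,4]>60:
            q=P[l==j]; print(n,ce[j].round(),s[j,4],np.median(q,0).round(3),q.min(0).round(3),q.max(0).round(3))
    # boxes: points with z in .06-.075
    m=((P[...,2]>.06)&(P[...,2]<.075)&(c["z_map"]>0)).astype(np.uint8)
    k,l,s,ce=cv2.connectedComponentsWithStats(m)
    for j in range(1,k):
        if s[j,4]>150:
            q=P[l==j]; r=cv2.minAreaRect((q[:,:2]*1000).astype(np.float32)); print(n,"top",ce[j].round(),s[j,4],q[:,2].mean().round(3),r,cv2.boxPoints(r).round().tolist())
E
```

```text
a [208. 168.] 160 [ 0.488 -0.36   0.021] [ 0.444 -0.374  0.008] [ 0.534 -0.347  0.028]
a [240. 190.] 159 [ 0.517 -0.238  0.022] [ 0.475 -0.253  0.008] [ 0.558 -0.226  0.031]
a [ 80. 236.] 625 [ 0.838 -0.551  0.025] [ 0.684 -0.75   0.008] [ 0.922 -0.546  0.04 ]
a [492. 248.] 386 [0.411 0.466 0.028] [0.377 0.438 0.008] [0.434 0.498 0.038]
a [156. 298.] 266 [ 0.906 -0.291  0.027] [ 0.797 -0.293  0.009] [ 0.985 -0.288  0.04 ]
a [298. 276.] 257 [0.698 0.017 0.024] [ 0.689 -0.055  0.008] [0.707 0.088 0.04 ]
a [397. 300.] 201 [0.661 0.272 0.026] [0.606 0.226 0.008] [0.671 0.327 0.04 ]
a [482. 373.] 354 [0.751 0.51  0.026] [0.621 0.507 0.01 ] [0.864 0.512 0.04 ]
a [412. 383.] 470 [0.836 0.369 0.024] [0.833 0.229 0.008] [0.888 0.456 0.04 ]
a top [57. 28.] 396 0.068 ((202.91201782226562, -1088.94091796875), (176.04177856445312, 359.491455078125), 45.872215270996094) [[13.0, -1027.0], [271.0, -1277.0], [393.0, -1151.0], [135.0, -901.0]]
a top [ 71. 230.] 346 0.067 ((847.7237548828125, -590.1610717773438), (150.0912322998047, 304.5835876464844), 51.43072509765625) [[682.0, -554.0], [920.0, -744.
[... 3764 characters left out ...]
7265625), 0.36057448387145996) [[792.0, -323.0], [793.0, -453.0], [823.0, -453.0], [822.0, -323.0]]
b top [382. 276.] 165 0.068 ((702.2173461914062, -428.4532775878906), (24.756729125976562, 58.696537017822266), 60.07410430908203) [[671.0, -425.0], [721.0, -454.0], [734.0, -432.0], [683.0, -403.0]]
b top [379. 292.] 159 0.067 ((681.5741577148438, -464.35992431640625), (28.054813385009766, 64.17607116699219), 60.419334411621094) [[647.0, -461.0], [703.0, -492.0], [716.0, -468.0], [661.0, -436.0]]
b top [427. 374.] 648 0.067 ((672.7801513671875, -650.7523193359375), (198.16574096679688, 17.685331344604492), 89.69296264648438) [[663.0, -750.0], [681.0, -750.0], [682.0, -552.0], [664.0, -552.0]]
```

View pics/c.png

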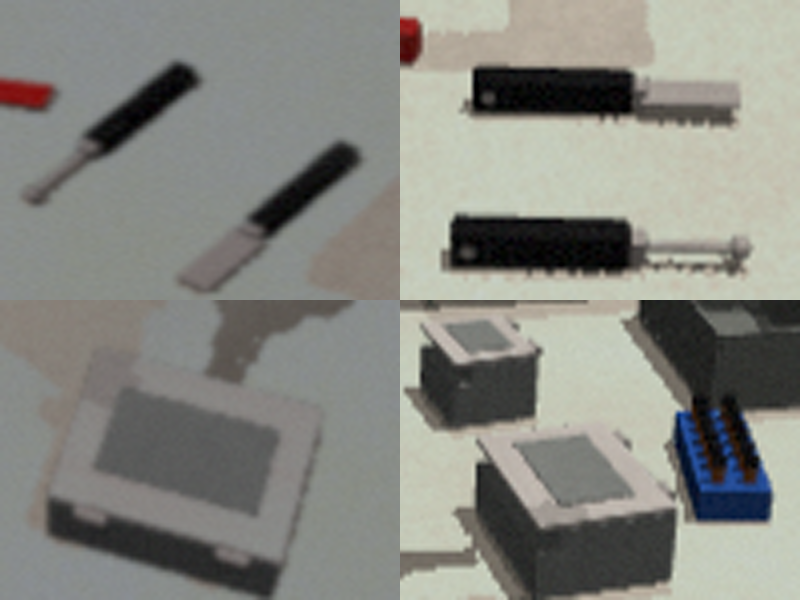

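The wanted tool is the flat-bladed black one: scene (240,190), side (278,254). Things that could be mistaken for it are the round-rod tool (scene 208,168) and the red ones (165,161) and (286,165). The large box is at scene (304,252). Its hinge knuckles are on the far (+x) side, so the lip faces the robot. The small box is at (406,284).

```bash
python3 - <<'E'
from h import *
import pickle
for c,(u,v) in zip(pickle.load(open("v0.pkl","rb")),((240,190),(278,254))):
    P=pts(c); i=c["img"].astype(int)
    m=((i.max(2)<75)&(P[...,2]>.016)&(P[...,2]<.035)&(np.hypot(P[...,0]-.514,P[...,1]+.242)<.07))
    r=cv2.minAreaRect((P[m][:,:2]*1000).astype(np.float32)); print(r,cv2.boxPoints(r).round().tolist(),P[m][:,2].mean())
    m=(np.hypot(P[...,0]-.59,P[...,1]+.23)<.035)&(P[...,2]>.007)&(P[...,2]<.03)
    print(np.median(P[m],0),P[m].min(0),P[m].max(0))
E
```

```text
((514.7450561523438, -239.46334838867188), (17.262903213500977, 90.37907409667969), 80.91159057617188) [[469.0, -241.0], [558.0, -255.0], [561.0, -238.0], [471.0, -224.0]] 0.02232014365107827
[ 0.58608981 -0.25292118  0.0127677 ] [ 0.55799143 -0.26483126  0.00720853] [ 0.61559392 -0.24075878  0.0220098 ]
((511.9439697265625, -243.41549682617188), (18.461612701416016, 88.60487365722656), 80.94622802734375) [[467.0, -246.0], [554.0, -260.0], [557.0, -241.0], [470.0, -227.0]] 0.021718716149995685
[ 0.58607208 -0.25418678  0.01248646] [ 0.56021119 -0.2647808   0.00880784] [ 0.61444209 -0.24357424  0.01814524]
```

Request:
{"fn": "servo_tool", "kwargs": {"series": "-1 -0.02 -0.004 0.007 0 0 6; -1 -0.04 -0.007 0.014 0 0 12; -1 -0.06 -0.011 0.021 0 0 18; -1 -0.08 -0.014 0.028 0 0 24; -1 -0.1 -0.018 0.035 0 0 30; -1 -0.12 -0.021 0.042 0 0 36; -1 -0.14 -0.025 0.049 0 0 42; -1 -0.16 -0.028 0.056 0 0 48; -1 -0.18 -0.032 0.063 0 0 54; -1 -0.2 -0.035 0.07 0 0 60; -1 -0.22 -0.039 0.078 0 0 66; -1 -0.2445 -0.0425 0.087 0 0 72"}}

```text
time_s: 1.1
eef_pos: [0.5321, -0.2447, 0.1399]
eef_rot: [-0.0, 0.988, 0.154, -0.0]
wrist_force: [0.1, -0.6, 0.1]
opening: 1.002
grasp_force: 0.0
```

Request:
{"fn": "servo_tool", "kwargs": {"series": "-1 0 0 0 0 0 6; -1 0 0 0 0 0 12; -1 0 0 0 0 0 18; -1 0 0 0 0 0 24; 0 0 0 0 0 0 27; 0 0 0 0 0 0 27; 0 0 0 0 0 0 27"}}

```text
time_s: 1.68
eef_pos: [0.5323, -0.2443, 0.1401]
eef_rot: [-0.0, 0.997, -0.078, -0.0]
wrist_force: [-0.1, 0.0, 0.4]
opening: 0.605
grasp_force: 0.0
```

```bash
python3 - <<'E'
from h import *
c=cam("wrist"); save(c,"w1"); o=ctrl.get_obs(); print(o["eef_pos"],o["eef_rot"],o["opening"],o["q"])
P=pts(c); i=c["img"].astype(int)
m=((i.max(2)<75)&(P[...,2]>.016)&(P[...,2]<.035)&(np.hypot(P[...,0]-.514,P[...,1]+.242)<.07))
r=cv2.minAreaRect((P[m][:,:2]*1000).astype(np.float32)); print(r,cv2.boxPoints(r).round().tolist(),P[m][:,2].mean())
E
```

```text
[ 0.53235267 -0.2443666   0.14021075] [-1.35922161e-04  9.96993734e-01 -7.74817531e-02 -2.33104367e-04] 0.5189843919551813 [-6.32817941e-01  2.95384443e-01  1.65422772e+00 -1.58875989e-05
  1.19251997e+00  1.09310324e+00]
((517.0696411132812, -241.37989807128906), (15.90413761138916, 97.44075775146484), 78.28553009033203) [[468.0, -239.0], [563.0, -259.0], [566.0, -243.0], [471.0, -224.0]] 0.022877191280081637
```

View pics/w1.png

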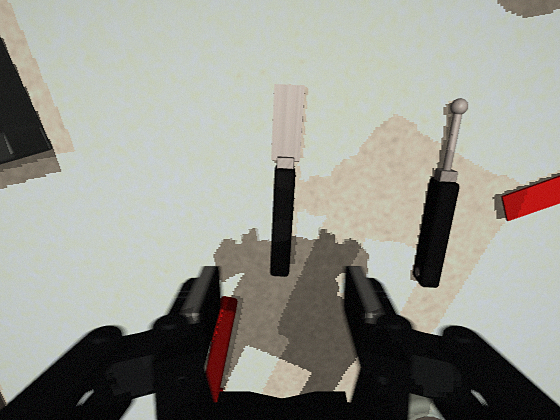

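The picture shows the flat blade at (290,120), and its handle at (283,222) between the fingers. The rod tool is well clear at (440,220), and the red tool (225,340) lies behind the grasp. Descending.

Request:
{"fn": "servo_tool", "kwargs": {"series": "-0.1 0 0 0.015 0 0 1; -0.1 0 0 0.03 0 0 1.5; -0.1 0 0 0.045 0 0 1.5; -0.1 0 0 0.06 0 0 1.5; -0.1 0 0 0.075 0 0 1.5; -0.1 0 0 0.09 0 0 1.5; -0.1 0 0 0.1 0 0 1.5; -0.1 0 0 0.107 0 0 1.5; -0.1 0 0 0.111 0 0 1.5; -0.1 0 0 0.111 0 0 1.5; 1 0 0 0.111 0 0 1.5; 1 0 0 0.111 0 0 1.5"}}

```text
time_s: 2.73
eef_pos: [0.5331, -0.2449, 0.0304]
eef_rot: [0.0, 0.996, -0.091, 0.001]
wrist_force: [0.7, -0.5, 0.5]
opening: 0.277
grasp_force: 0.0
```

Request:
{"fn": "servo_tool", "kwargs": {"series": "1 0 0 0 0 0 0; 1 0 0 0 0 0 0; 1 0 0 0 0 0 0; 1 0 0 0 0 0 0; 1 0 0 0 0 0 0; 1 0 0 0 0 0 0; 1 0 0 0 0 0 0; 1 0 0 0 0 0 0"}}

```text
time_s: 3.4
eef_pos: [0.5325, -0.2445, 0.0294]
eef_rot: [-0.0, 0.996, -0.092, -0.0]
wrist_force: [-0.3, 0.4, -0.3]
opening: 0.0
grasp_force: 0.0
```

```bash
python3 - <<'E'
from h import *
c=cam("wrist");b=cam("side");a=cam("scene")
im=np.hstack([cv2.resize(c["img"],(400,300)),cv2.resize(b["img"][200:320,220:380],(400,300))]); 
cv2.imwrite("pics/w2.png",im[...,::-1]); o=ctrl.get_obs(); print(o["eef_pos"],o["opening"],o["grasp_force"])
E
```

```text
[ 0.53250314 -0.24447503  0.02945083] -0.00026456194863954297 0.0
```

View pics/w2.png

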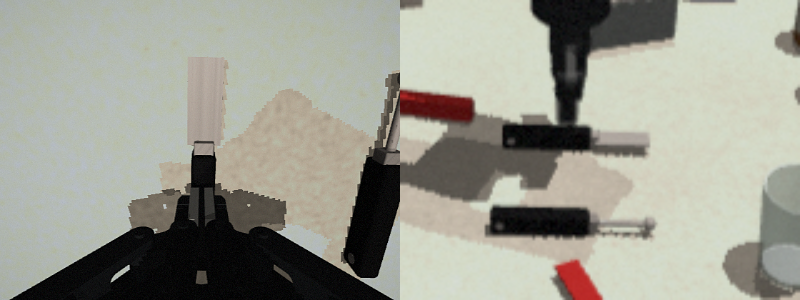

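```bash
python3 - <<'E'
from h import *
b=cam("side");c=cam("wrist")
o=ctrl.get_obs();p=np.array(o["eef_pos"])
for n,k in(("side",b),("wrist",c)):
  for d in(0,.006,.025):
    q=np.linalg.inv(k["extrinsics"])@np.r_[p-[0,0,d],1]; print(n,d,(q[:2]/q[2]*k["f"]+[k["cx"],k["cy"]]).round(1))
P=pts(b)
for v in range(234,260,2): print(v,P[v,287].round(3),b["img"][v,287], P[v,276].round(3))
P=pts(c)
for v in range(200,300,8): print(v,P[v,284].round(3),c["img"][v,284])
E
```

```text
side 0 [286.6 249. ]
side 0.006 [286.5 250.9]
side 0.025 [286.3 256.8]
wrist 0 [282.8 277. ]
wrist 0.006 [282.8 270.8]
wrist 0.025 [282.7 253.5]
234 [ 0.519 -0.304  0.117] [24 28 25] [ 0.527 -0.128 -0.003]
236 [ 0.521 -0.294  0.104] [14 14 14] [ 0.525 -0.142  0.   ]
238 [ 0.526 -0.275  0.086] [14 18 19] [ 0.523 -0.151 -0.001]
240 [ 0.53  -0.257  0.066] [22 18 21] [ 0.522 -0.158 -0.002]
242 [ 0.53  -0.259  0.062] [17 16 19] [ 0.521 -0.165 -0.004]
244 [ 0.53  -0.257  0.054] [18 20 20] [ 0.518 -0.179  0.   ]
246 [ 0.531 -0.255  0.047] [14 13 10] [ 0.517 -0.186 -0.001]
248 [ 0.531 -0.256  0.041] [39 36 38] [ 0.515 -0.194 -0.002]
250 [ 0.534 -0.243  0.025] [20 22 18] [ 0.507 -0.238  0.025]
252 [ 0.533 -0.25   0.024] [17  9 15] [ 0.506 -0.243  0.022]
254 [ 0.532 -0.253  0.02 ] [6 2 5] [ 0.505 -0.249  0.02 ]
256 [ 0.532 -0.254  0.015] [ 8  9 13] [ 0.505 -0.248  0.013]
258 [ 0.533 -0.251  0.006] [ 7 11  6] [ 0.505 -0.249  0.008]
200 [ 0.565 -0.251  0.017] [81 75 73]
208 [ 0.561 -0.25   0.019] [161 153 145]
216 [ 0.557 -0.25   0.017] [176 162 152]
224 [ 0.556 -0.249  0.024] [19 20 18]
232 [ 0.552 -0.249  0.023] [18 15 18]
240 [ 0.547 -0.248  0.023] [23 22 17]
248 [ 0.544 -0.247  0.023] [ 4  4 13]
256 [ 0.54  -0.246  0.023] [19 15 19]
264 [ 0.543 -0.247  0.038] [1 4 8]
272 [ 0.544 -0.247  0.046] [5 0 4]
280 [ 0.543 -0.247  0.052] [ 5 10  9]
288 [ 0.543 -0.247  0.058] [6 6 3]
296 [ 0.544 -0.247  0.064] [8 4 8]
```

The wrist view (fingers at (203,200), handle ahead of them at (203,168)) and the depth both show the shut fingertips ending just above the handle top, at z≈0.03. The fingers closed on air and the tool has not moved. I'll open a little, go about 22 mm lower while watching the force, and close again.

Request:
{"fn": "servo_tool", "kwargs": {"series": "-0.2 0 0 0 0 0 0; -0.2 0 0 0 0 0 0; -0.2 0 0 0 0 0 0; -0.2 0 0 0 0 0 0; -0.2 0 0 0.004 0 0 0; -0.2 0 0 0.008 0 0 0; -0.2 0 0 0.012 0 0 0; -0.2 0 0 0.015 0 0 0; -0.2 0 0 0.015 0 0 0"}}

```text
time_s: 4.4
eef_pos: [0.5318, -0.244, 0.0134]
eef_rot: [-0.0, 0.996, -0.092, -0.001]
wrist_force: [-0.5, 0.2, -0.1]
opening: 0.601
grasp_force: 0.0
```

Request:
{"fn": "servo_tool", "kwargs": {"series": "-0.2 0 0 0.002 0 0 0; -0.2 0 0 0.004 0 0 0; -0.2 0 0 0.006 0 0 0; -0.2 0 0 0.007 0 0 0; -0.2 0 0 0.007 0 0 0"}}

```text
time_s: 4.82
eef_pos: [0.5324, -0.2444, 0.0072]
eef_rot: [-0.0, 0.996, -0.092, -0.0]
wrist_force: [0.3, -0.1, -0.1]
opening: 0.597
grasp_force: 0.0
```

Request:
{"fn": "servo_tool", "kwargs": {"series": "0.4 0 0 0 0 0 0; 0.6 0 0 0 0 0 0; 1 0 0 0 0 0 0; 1 0 0 0 0 0 0; 1 0 0 0 0 0 0; 1 0 0 0 0 0 0; 1 0 0 0 0 0 0; 1 0 0 0 0 0 0"}}

```text
time_s: 5.48
eef_pos: [0.5328, -0.2447, 0.0079]
eef_rot: [0.0, 0.996, -0.091, 0.0]
wrist_force: [-0.4, 0.5, 4.2]
opening: 0.165
grasp_force: 61.6
```

Request:
{"fn": "servo_tool", "kwargs": {"series": "1 0 0 -0.01 0 0 0; 1 0 0 -0.025 0 0 0; 1 0 0 -0.045 0 0 0; 1 0 0 -0.065 0 0 0; 1 0 0 -0.085 0 0 0; 1 0 0 -0.105 0 0 0; 1 0 0 -0.12 0 0 0; 1 0 0 -0.12 0 0 0; 1 0 0 -0.12 0 0 0"}}

```text
time_s: 6.23
eef_pos: [0.5328, -0.2447, 0.1282]
eef_rot: [0.0, 0.996, -0.091, 0.001]
wrist_force: [-0.9, -0.7, -0.1]
opening: 0.171
grasp_force: 61.0
```

```bash
python3 - <<'E'
from h import *
from scipy.spatial.transform import Rotation as R
b=cam("side"); c=cam("wrist"); o=ctrl.get_obs(); print(o["eef_pos"],o["opening"],o["grasp_force"],o["wrist_force"])
im=np.hstack([cv2.resize(c["img"],(400,300)),cv2.resize(b["img"][150:270,200:360],(400,300))]); cv2.imwrite("pics/w3.png",im[...,::-1])
w,x,y,z=o["eef_rot"];Rm=R.from_quat([x,y,z,w]).as_matrix()
T=(pts(c)-o["eef_pos"])@Rm   # tool coords
i=c["img"].astype(int)
m=(abs(T[...,2])<.03)&(T[...,0]>.04)&(T[...,0]<.12)&(abs(T[...,1])<.03)
q=T[m]; print(m.sum(),q.min(0),q.max(0))
for x0 in np.arange(.04,.095,.008):
    s=q[abs(q[:,0]-x0)<.004]
    if len(s): print(x0.round(3),np.median(s,0).round(4),np.percentile(s[:,1],[2,98]).round(4))
E
```

```text
[ 0.53167933 -0.24386381  0.12618855] 0.16843919313589575 61.03386998176575 [-1.09844948  0.33181948 -0.56392086]
6657 [ 0.04000284 -0.01124872 -0.00750732] [ 0.08507199  0.01093535 -0.00294485]
0.04 [ 0.042  -0.0002 -0.0054] [-0.0108  0.0104]
0.048 [ 0.048  -0.0002 -0.0054] [-0.0107  0.0103]
0.056 [ 0.0561 -0.0002 -0.0054] [-0.0106  0.0104]
0.064 [ 0.064  -0.0003 -0.0054] [-0.0108  0.0103]
0.072 [ 0.0721 -0.0003 -0.0053] [-0.0106  0.0104]
0.08 [ 0.0801 -0.0003 -0.0053] [-0.0107  0.0105]
0.088 [ 0.0847  0.0001 -0.0054] [-0.0107  0.0104]
```

View pics/w3.png

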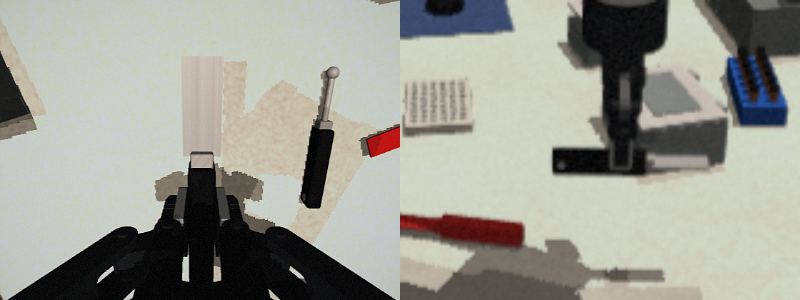

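The tool is gripped level. The blade is centred, with its tip 85 mm ahead of the TCP and its mid-plane 4 mm above it. Next I move in front of the large box at height.

Request:
{"fn": "servo_tool", "kwargs": {"series": "1 -0.015 -0.018 0 0 0 -1.5; 1 -0.025 -0.038 0 0 0 -3; 1 -0.035 -0.058 0 0 0 -4.5; 1 -0.045 -0.08 0 0 0 -6; 1 -0.055 -0.1 0 0 0 -8; 1 -0.064 -0.12 0 0 0 -10; 1 -0.072 -0.14 0 0 0 -12; 1 -0.08 -0.16 0 0 0 -14; 1 -0.088 -0.18 0 0 0 -15.5; 1 -0.094 -0.2 0 0 0 -16.5; 1 -0.1 -0.2195 0 0 0 -17.2; 1 -0.1 -0.2195 0 0 0 -17.2"}}

```text
time_s: 7.33
eef_pos: [0.4721, -0.0072, 0.1257]
eef_rot: [-0.001, 0.998, 0.06, -0.002]
wrist_force: [-0.3, 0.9, -0.7]
opening: 0.164
grasp_force: 61.0
```

```bash
python3 - <<'E'
from h import *
from scipy.spatial.transform import Rotation as R
c=cam("wrist"); o=ctrl.get_obs(); print(o["eef_pos"],o["eef_rot"])
save(c,"w4")
w,x,y,z=o["eef_rot"];Rm=R.from_quat([x,y,z,w]).as_matrix()
W=pts(c);T=(W-o["eef_pos"])@Rm
m=(W[...,2]>.06)&(W[...,2]<.074)&(W[...,0]<.75)&(abs(W[...,1])<.12)&(T[...,0]>.06)
print(m.sum(),np.median(W[m],0))
r=cv2.minAreaRect((W[m][:,:2]*1000).astype(np.float32)); print(r,cv2.boxPoints(r).round(1).tolist())
# front edge in tool coords
q=T[m]; e=[]
for y0 in np.arange(-.06,.07,.01):
    s=q[abs(q[:,1]-y0)<.003]
    if len(s)>5: e.append((y0,np.percentile(s[:,0],1)))
e=np.array(e); print(e.round(4).tolist(),np.polyfit(e[:,0],e[:,1],1), q[:,1].min(),q[:,1].max())
E
```

```text
[ 0.4726932  -0.00873273  0.12598279] [-5.81080194e-04  9.98212460e-01  5.97432610e-02 -1.51332242e-03]
5016 [0.59207643 0.00199844 0.06592204]
((592.2208862304688, 4.3588409423828125), (7.785823822021484, 149.7655792236328), 6.644049167633057) [[579.7000122070312, 78.30000305175781], [597.0, -70.5], [604.7999877929688, -69.5999984741211], [587.4000244140625, 79.19999694824219]]
[[-0.06, 0.1173], [-0.05, 0.117], [-0.04, 0.117], [-0.03, 0.117], [-0.02, 0.117], [-0.01, 0.1169], [0.0, 0.1169], [0.01, 0.1168], [0.02, 0.1167], [0.03, 0.1166], [0.04, 0.1167], [0.05, 0.1165], [0.06, 0.1165]] [-0.00579215  0.11684005] -0.0735332531577599 0.0762373529488423
```

View pics/w4.png

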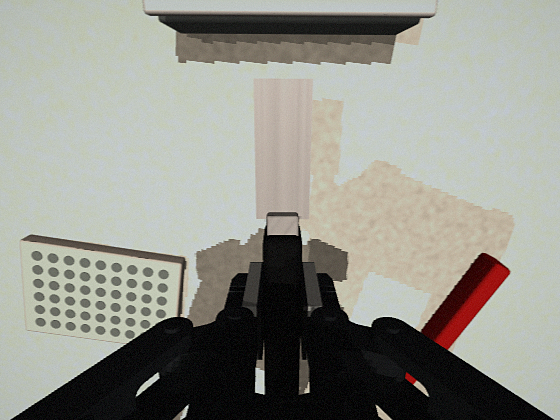

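The blade tip (283,80) points square at the lip (290,25), with 32 mm to go. Next: descend to gap height, then insert 13 mm.

Request:
{"fn": "servo_tool", "kwargs": {"series": "1 0 0 0.01 0 0 0; 1 0 0 0.02 0 0 0; 1 0 0 0.032 0 0 0; 1 0 0 0.045 0 0 0; 1 0 0 0.057 0 0 0; 1 0 0 0.068 0 0 0; 1 0 0 0.075 0 0 0; 1 0 0 0.078 0 0 0; 1 0 0 0.078 0 0 0; 1 0 0 0.078 0 0 0"}}

```text
time_s: 8.22
eef_pos: [0.4743, -0.0106, 0.0495]
eef_rot: [-0.0, 0.998, 0.058, -0.0]
wrist_force: [0.1, 0.2, -0.5]
opening: 0.164
grasp_force: 61.0
```

```bash
python3 - <<'E'
from h import *
from scipy.spatial.transform import Rotation as R
c=cam("wrist"); o=ctrl.get_obs(); print(o["eef_pos"],o["eef_rot"])
w,x,y,z=o["eef_rot"];Rm=R.from_quat([x,y,z,w]).as_matrix()
W=pts(c);T=(W-o["eef_pos"])@Rm
m=(abs(T[...,2])<.03)&(T[...,0]>.04)&(T[...,0]<.095)&(abs(T[...,1])<.03)&(W[...,2]>.03)
print("blade",np.median(W[m],0),T[m].max(0))
m=(W[...,2]>.05)&(W[...,2]<.08)&(T[...,0]>.1)&(abs(T[...,1])<.06)&(T[...,0]<.2)
print("lip",m.sum(), T[m].min(0) if m.any() else 0, np.median(W[m],0))
s=cam("side");cv2.imwrite("pics/s1.png",cv2.resize(s["img"][140:260,220:380,::-1],(640,480)))
E
```

```text
[ 0.47465922 -0.01065371  0.04988362] [1.47833475e-04 9.98293860e-01 5.83882670e-02 3.95677521e-04]
blade [ 0.53813161 -0.00287849  0.05405165] [ 0.08445819  0.01074379 -0.00154019]
lip 0 0 [nan nan nan]
  return _methods._mean(a, axis=axis, dtype=dtype,
  ret = um.true_divide(
```

View pics/s1.png

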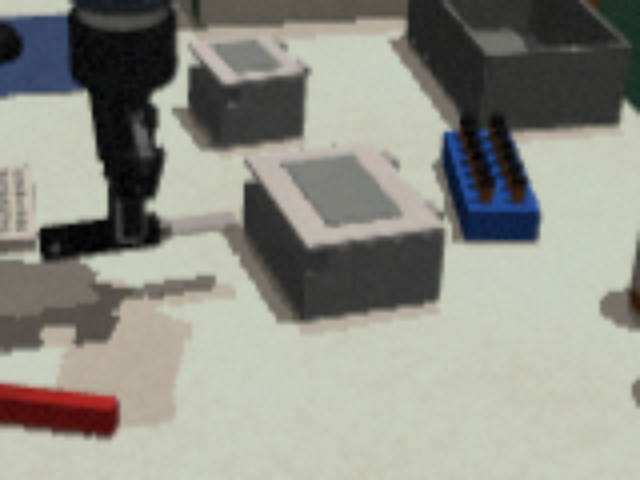

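The blade tip (235,220) is level with the gap at the front of the large box. Insert.

Request:
{"fn": "servo_tool", "kwargs": {"series": "1 0.006 0 0 0 0 0; 1 0.012 0 0 0 0 0; 1 0.018 0 0 0 0 0; 1 0.023 0 0 0 0 0; 1 0.028 0 0 0 0 0; 1 0.032 0 0 0 0 0; 1 0.036 0 0 0 0 0; 1 0.039 0 0 0 0 0; 1 0.042 0 0 0 0 0; 1 0.043 0 0 0 0 0; 1 0.043 0 0 0 0 0"}}

```text
time_s: 9.23
eef_pos: [0.5171, -0.0054, 0.0495]
eef_rot: [0.0, 0.998, 0.058, 0.0]
wrist_force: [-0.1, -0.1, -0.7]
opening: 0.162
grasp_force: 61.0
```

Request:
{"fn": "servo_tool", "kwargs": {"series": "1 0 0 -0.003 0 0 0; 1 0 0 -0.006 0 0 0; 1 0 0 -0.013 0 0 0; 1 0.001 0 -0.0195 0 0 0; 1 0.002 0 -0.026 0 0 0; 1 0.004 0 -0.033 0 0 0; 1 0.006 0 -0.039 0 0 0; 1 0.0085 0 -0.0455 0 0 0; 1 0.0115 0 -0.0515 0 0 0; 1 0.0145 0 -0.0575 0 0 0; 1 0.0185 0 -0.063 0 0 0; 1 0.0185 0 -0.063 0 0 0"}}

```text
time_s: 10.23
eef_pos: [0.5371, -0.0034, 0.1141]
eef_rot: [0.0, 0.998, 0.058, 0.002]
wrist_force: [0.4, -0.4, -0.1]
opening: 0.167
grasp_force: 61.0
```

```bash
cat > lid.py <<'E'
from h import *
s=cam("side");a=cam("scene")
for n,c in(("side",s),("scene",a)):
    W=pts(c); ux=np.array([.9931,.117]);uy=np.array([-.117,.9931]); d=W[...,:2]-[.5885,.0045]
    X=d@ux;Y=d@uy;Z=W[...,2]
    i=c["img"].astype(int)
    m=(X>-.02)&(X<.125)&(Z>.055)&(Z<.22)&(abs(Y)<.078)&(abs(Y)>.045)&(i.min(2)>90)
    if m.sum()>30:
        p=np.polyfit(X[m],Z[m],1); print(n,m.sum(),"slope deg",np.degrees(np.arctan(p[0])),"x",X[m].min().round(3),X[m].max().round(3),"z",Z[m].min().round(3),Z[m].max().round(3))
cv2.imwrite("pics/lid.png",cv2.resize(s["img"][120:260,220:380,::-1],(640,560)))
E
python3 lid.py
```

```text
side 139 slope deg -35.35487907827831 x 0.018 0.115 z 0.058 0.132
scene 989 slope deg -37.444712015929476 x 0.023 0.117 z 0.057 0.134
```

Lid is at about 36° as planned. Continue.

Request:
{"fn": "servo_tool", "kwargs": {"series": "1 0.004 0 -0.0055 0 0 0; 1 0.0085 0 -0.0105 0 0 0; 1 0.0135 0 -0.015 0 0 0; 1 0.019 0 -0.0195 0 0 0; 1 0.0245 0 -0.0235 0 0 0; 1 0.03 0 -0.027 0 0 0; 1 0.036 0 -0.03 0 0 0; 1 0.04 0 -0.032 0 0 0; 1 0.044 0 -0.033 0 0 0; 1 0.044 0 -0.033 0 0 0"}}

```text
time_s: 11.17
eef_pos: [0.5801, 0.0018, 0.1459]
eef_rot: [0.0, 0.998, 0.058, 0.001]
wrist_force: [0.1, -0.3, -0.8]
opening: 0.168
grasp_force: 61.0
```

```bash
python3 lid.py
```

```text
side 65 slope deg 27.217622704561673 x 0.017 0.112 z 0.057 0.166
scene 639 slope deg -44.85815586432795 x 0.001 0.12 z 0.056 0.213
```

Request:
{"fn": "servo_tool", "kwargs": {"series": "1 -0.006 0 0.001 0 0 0; 1 -0.015 0 0.002 0 0 0; 1 -0.028 0 0.002 0 0 0; 1 -0.042 0 0.002 0 0 0; 1 -0.056 0 0.002 0 0 0; 1 -0.07 0 0.002 0 0 0; 1 -0.085 0 0.002 0 0 0; 1 -0.1 0 0.002 0 0 0; 1 -0.115 0 0.002 0 0 0; 1 -0.13 0 0.002 0 0 0; 1 -0.13 0 0.002 0 0 0"}}

```text
time_s: 12.18
eef_pos: [0.4465, -0.013, 0.1427]
eef_rot: [-0.0, 0.998, 0.058, -0.001]
wrist_force: [0.7, -0.0, -0.7]
opening: 0.169
grasp_force: 61.0
```

```bash
python3 lid.py
```

```text
side 67 slope deg 28.862597830647616 x 0.018 0.111 z 0.057 0.165
scene 579 slope deg -37.42459289732334 x 0.017 0.118 z 0.056 0.167
```

View pics/lid.png

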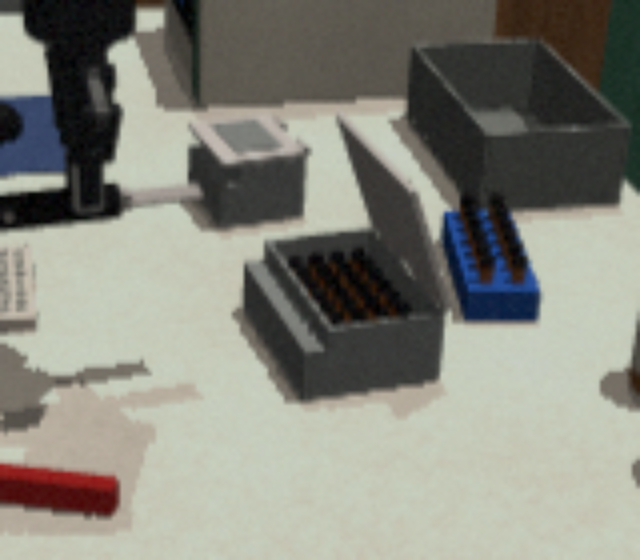

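The lid (390,210) stands at about 72° (lip top at z≈0.166), and the small box (250,165) is still shut. Now I take the tool back to its free original spot.

Request:
{"fn": "servo_tool", "kwargs": {"series": "1 0 0.02 0 0 0 1.5; 1 0 0.042 0 0 0 3; 1 0.004 0.065 0 0 0 4.5; 1 0.009 0.09 0 0 0 6; 1 0.015 0.115 0 0 0 8; 1 0.022 0.14 0 0 0 10; 1 0.03 0.165 0 0 0 12; 1 0.038 0.19 0 0 0 14; 1 0.046 0.212 0 0 0 15.5; 1 0.053 0.23 0 0 0 16.5; 1 0.058 0.24 0 0 0 17; 1 0.058 0.24 0 0 0 17"}}

```text
time_s: 13.28
eef_pos: [0.5367, -0.2469, 0.1434]
eef_rot: [0.0, 0.996, -0.091, 0.001]
wrist_force: [0.4, 1.6, -0.4]
opening: 0.17
grasp_force: 61.0
```

Request:
{"fn": "servo_tool", "kwargs": {"series": "1 0 0 0.012 0 0 0; 1 0 0 0.026 0 0 0; 1 0 0 0.041 0 0 0; 1 0 0 0.056 0 0 0; 1 0 0 0.071 0 0 0; 1 0 0 0.086 0 0 0; 1 0 0 0.098 0 0 0; 1 0 0 0.108 0 0 0; 1 0 0 0.116 0 0 0; 1 0 0 0.12 0 0 0; 1 0 0 0.122 0 0 0; 1 0 0 0.122 0 0 0"}}

```text
time_s: 14.28
eef_pos: [0.5355, -0.2448, 0.0214]
eef_rot: [-0.0, 0.996, -0.09, -0.0]
wrist_force: [-0.5, 0.3, -0.8]
opening: 0.166
grasp_force: 61.0
```

```bash
python3 - <<'E'
from h import *
c=cam("wrist"); o=ctrl.get_obs(); print(o["eef_pos"])
W=pts(c); p=o["eef_pos"]; d=W[...,:2]-p[:2]; ux=np.array([.984,-.18]); X=d@ux; Y=d@[.18,.984]
m=(X>.035)&(X<.085)&(abs(Y)<.009)&(W[...,2]>p[2]-.01)
print("blade z",np.median(W[m],0)[2]); 
for x0 in(.04,.06,.08): print(x0,np.median(W[m&(abs(X-x0)<.004)][:,2]))
E
```

```text
[ 0.53573805 -0.24508754  0.02182831]
blade z 0.026051483882527718
0.04 0.02592126893478701
0.06 0.025925475386700814
0.08 0.026874594096941387
```

Request:
{"fn": "servo_tool", "kwargs": {"series": "1 0 0 0.003 0 0 0; 1 0 0 0.006 0 0 0; 1 0 0 0.009 0 0 0; 1 0 0 0.011 0 0 0; 1 0 0 0.0125 0 0 0; 1 0 0 0.0125 0 0 0; 1 0 0 0.0125 0 0 0"}}

```text
time_s: 14.92
eef_pos: [0.5354, -0.2449, 0.0089]
eef_rot: [-0.0, 0.996, -0.09, -0.0]
wrist_force: [-1.0, 0.9, -0.5]
opening: 0.166
grasp_force: 61.0
```

Request:
{"fn": "servo_tool", "kwargs": {"series": "0.5 0 0 0 0 0 0; 0.3 0 0 0 0 0 0; 0.1 0 0 0 0 0 0; -0.1 0 0 0 0 0 0; -0.1 0 0 0 0 0 0; -0.1 0 0 0 0 0 0; -0.1 0 0 0 0 0 0"}}

```text
time_s: 15.5
eef_pos: [0.5355, -0.2449, 0.009]
eef_rot: [0.0, 0.996, -0.09, 0.0]
wrist_force: [0.3, 0.0, -0.3]
opening: 0.55
grasp_force: 0.0
```

Request:
{"fn": "servo_tool", "kwargs": {"series": "-0.1 0 0 -0.01 0 0 0; -0.1 0 0 -0.025 0 0 0; -0.1 0 0 -0.045 0 0 0; -0.1 0 0 -0.065 0 0 0; -0.1 0 0 -0.085 0 0 0; -0.1 0 0 -0.11 0 0 0; -0.1 0 0 -0.135 0 0 0; -0.1 0 0 -0.16 0 0 0; -0.1 0 0 -0.18 0 0 0; -0.1 0 0 -0.18 0 0 0; -0.1 0 0 -0.18 0 0 0"}}

```text
time_s: 16.42
eef_pos: [0.5363, -0.2454, 0.1911]
eef_rot: [0.001, 0.996, -0.09, 0.002]
wrist_force: [-1.0, -0.6, -0.6]
opening: 0.551
grasp_force: 0.0
```

```bash
python3 - <<'E'
from h import *
s=cam("side");save(s,"end")
P=pts(s); i=s["img"].astype(int)
m=((i.max(2)<75)&(P[...,2]>.016)&(P[...,2]<.035)&(np.hypot(P[...,0]-.514,P[...,1]+.242)<.07))
print(cv2.minAreaRect((P[m][:,:2]*1000).astype(np.float32)),P[m][:,2].mean())
E
```

```text
((514.4290161132812, -243.57562255859375), (18.47928237915039, 89.42585754394531), 78.4732666015625) 0.021669894356484396
```

View pics/end.png

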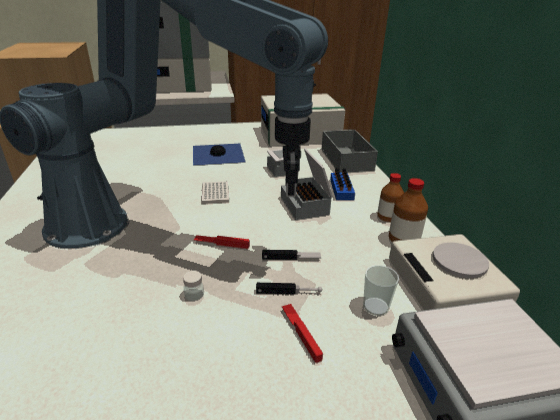

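The tool lies flat on the bench at (290,255). The lid is up at (318,170) and the gripper is clear of everything.

```bash
python3 -c "
from bench import ctrl
print(ctrl.hand_in())"
```

```text
the job is handed in; nothing more can be done
None
```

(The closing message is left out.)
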